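# Load an incubated test cartridge into the bench analyser

### The arm

A 7-joint arm with a two-finger parallel gripper is mounted at the origin on a cart in front of the work surface, level with it; the furniture and walls round the work are solid. World frame = base frame: x ahead of the robot, y to its left, z up, the work surface at z = 0. Lengths are in m, angles in rad, forces in N, time in s.
With the tool pointing down it reaches from about 0.4 to 0.85 m from the base axis. Payload 4.4 kg.
Tool frame: the origin (TCP) lies at the very end of the fingers, on their centre line; the grasp point (between the pads) lies 19 mm behind it; z points along the fingers, y is the direction in which the jaws open and shut (so a half turn about z gives the same grasp; the last joint's range is limited). The gripper opens to 94 mm and grips with 3 to 60 N. Pads are 16 mm wide; open, the fingers measure 119 mm over their backs; the gripper's body (75 mm by 177 mm) begins 78 mm behind the grasp point.
Start: joints at [-1.187, 0.628, 0.038, 1.517, -0.027, 0.996, -0.02], TCP at [0.283, 0.585, 0.179] pointing down, gripper open.
Joint ranges: [-3.06, 3.06], [-0.37, 2.12], [-1.25, 1.32], [0.18, 2.47], [-1.1, 4.24], [0.23, 1.98], [-2.94, 2.94]. Speed limits (rad/s): [2.57, 2.57, 3.14, 3.14, 3.14, 3.14, 3.14].

### API

Orientations are given as a rotation vector (axis times angle).
In Python, from rig import get_state, grab_frame, sign_off, boxes_of, cut_out, mark_of gives the robot as it stands. The module is installed in compiled form; this text tells all that it offers.
- The arm moves only by the tool play_rows, never from a script. Its argument "moves" is one flat list of numbers, 4 for each row, row after row: the shift along the tool's x, y, z in m, then the turn about the tool's z in degrees. A call has 1 to 10 rows; each row shifts and turns the commanded pose from where the row before left it, along the tool's axes as they then stand; what a row does not reach is not made up. A row lasts 1/8 s, in which the tool goes at most 62.5 mm and 10.7 degrees, less where a joint would pass 70% of its speed; a pose out of reach is approached as far as the arm can. A call is refused whole if a number of a shift passes 0.0625 or a number of a turn 10.7, either way. A call with a gripper value outside its range is refused whole. "jaw" is the opening, from -1 (shut) to 1 (fully open), so that 0 is half open, set as the call begins (left out, the last holds). The fingers move at their own pace and stop on an object; the grip force is fixed at half the most. Time passes only in rows, so rows that do not move let the fingers close. It gives the time, the measured TCP pose, the force and the opening at its end, in the units of the state.
- get_state(): the state, without advancing time (a new reading comes with each control period).
- grab_frame(name): name is "side" or "top"; returns a dict with "pixels" (400x640x3 uint8, red, green, blue), "fx", "fy", "cx", "cy" (pixels), "view" (4x4, takes a point from world to camera coordinates). Camera axes: x right, y down, z forward; pixel columns grow to the right and rows downward; lengths in m; the calibration is good to about 2 mm. A picture is of the moment at which its call begins. There is no depth.
- sign_off(): hands the job in, once; it reports no verdict.
Trained networks look in a picture, given as the dict that the camera call returned (one of the last four; its "shot" number tells which), for a name from the list of things; names that differ only in an ending like _2 or _b are one class to them, and where a whole thing is asked for, a point or a joint stands for the part that bears it (a point fixed in the world has none). Each returns a list of dicts, best first, with "confidence" (0 to 1); they miss things now and then, are a little off and sometimes report something else, mostly with a low value. They report only what shows in the picture. A call takes as long as a camera call.
- boxes_of(picture, query): "position" ([column, row] in pixels, amid what is visible of it).
- cut_out(picture, query): "region" (400x640 bool, what is visible of it) and "position" ([column, row] in pixels, amid what is visible of it).
- mark_of(picture, query): "position" ([column, row] in pixels: a listed point, or the origin of a listed thing).
The state is a dict: "time_s": time; "joint_pos": joint angles; "joint_velocities": joint speeds; "effort": joint torques, N m; "ee_pos": TCP position; "tool_rot": TCP orientation; "contact_force": force on the tool from outside, world axes, zero at the start; "moment": the same for the moment, N m; "opening": opening from 0.0 (shut) to 1.0 (fully open).
Only numpy, scipy, OpenCV 4.12 (cv2) and the standard library are available. Lean on these libraries where they do the work, as an engineer would, in place of code of your own. Each camera call takes 0.05 s, during which the arm holds its last target.

### The job

The incubation time is over: take the test cartridge with the blue grip out of the rack and slide it, window side still to the front, down into the sloping slot of the analyser. Past a light drag, where it starts to move the ejector, keep pushing steadily until it comes firmly up against the hidden stop, without forcing it; then let go and leave it there, fully home. Leave the other cartridges in the rack and do not disturb the things on the bench.

Things in the scene. Friction and masses are not known exactly. Their poses are not given: they have to be found in the camera images.
- cartridge_blue: The test cartridge to load: a rigid plastic plate 9 mm thick (its x), 28 mm wide (y), 95 mm long (z, up as it stands in the rack), about 40 g; white, with a blue ribbed grip over its top 37 mm and a slightly tapered foot. Origin: centre of the foot, which goes in first. Its -x face is the front, with the window. Fully home, 40 mm of it still stands out of the slot: hold it near the top.
- cartridge_blue_window (a point): Centre of the result window on the front (-x) face of the blue cartridge, 41 mm above its foot.
- cartridge_yellow: An identical cartridge with a yellow grip; it stays in the rack.
- cartridge_red: An identical cartridge with a red grip; it stays in the rack.
- rack: Grey rack fixed to the bench, footprint 64 x 190 mm, block 42 mm through, top at 49 mm. Three wells along its y, 45 mm apart, 1.25 mm of play round a cartridge, floor 12 mm above the bench, so 58 mm of each cartridge stands above the rack. Which cartridge is in which well varies; all windows face the rack's -x side (towards the robot). Origin: centre of the underside, z up.
- analyser: White bench-top analyser, fixed, 160 mm deep (x), 170 mm wide (y), 125 mm high. Its console face slopes up and away from the robot at 25 degrees to the horizontal, with a dark display on the upper half and the cartridge slot below it. Origin: centre of the underside, front to its -x.
- slot: The cartridge slot. Origin: centre of the mouth, in the plane of the console face. z points straight out of the slot, square to that face (25 degrees from vertical, leaning to the analyser's front), x up the slope, y along the slot. 11.5 mm (x) by 31 mm (y), with a bevelled lead-in 4.5 mm wide all round; a flat black bezel stands 2 mm proud within 25 mm of the centre. Its inside is hidden.
- slot_stop (a point): Centre of the hidden rigid stop, 55 mm straight below the slot's mouth (slot z = -55 mm). A cartridge is home when its foot rests here, its x, y, z axes parallel to the slot's (window at -x, down the slope). On the way the foot meets the ejector sled at 43 mm depth, which then drags with about 4 N over the last 12 mm up to the stop.
- eject_button (a joint): Travel in m of the orange eject button, 13 x 15 mm, on the console face 50 mm to the right (slot -y) of the slot: 0 = flush. It is linked to the ejector sled: it comes out as a cartridge is pushed over the last 12 mm, and stands 0.012 out when the cartridge is home.
- timer: White lab timer, 63 x 68 x 36 mm, standing behind the rack; a bystander. Origin: centre of the underside.
- tip_box: Yellow pipette tip box with clear lid, 71 x 108 x 68 mm, to the right of the analyser; a bystander. Origin: centre of the underside.
- pipette: Blue and grey pipette, 228 mm long, lying on the bench to the right; a bystander. Origin: centre of its underside.
- pen_red: Red pen, 145 mm long, lying near the front edge of the bench; a bystander. Origin: centre of its underside.

How it is judged:
By the outcome, as a careful person would: the job done as asked, in the order asked, and still so for the second after the job is handed in, with the robot touching nothing.
It also fails if it takes over 43 s, if anything falls off the work surface, if the arm or the gripper's body presses on something with over 40 N, if the wrist force passes 120 N, or if a joint passes its speed limit or range.

## Working session

There is one attempt and no reset: what is moved stays moved. The work goes in short steps, Python scripts to look and compute and a tool call to move; the robot and the scene stay as the last step left them, time stands still between calls to the robot, and variables do not carry over. Pictures are saved under pics/ and viewed, and the job is handed in when it is done.

Besides the shell and the picture viewer there is one more tool, called after "Call:" as name(argument=value, ...), one argument or row to a line, values as JSON. play_rows: Moves the arm, as the interface text tells. Its arguments: {"type":"object","properties":{"moves":{"type":"array"},"jaw":{"type":"number"}},"required":["moves"]}

```bash
mkdir -p pics
cat > h.py <<'E'
import numpy as np,cv2
from rig import *
from scipy.spatial.transform import Rotation as R
def save(p,n): cv2.imwrite('pics/'+n,cv2.cvtColor(p['pixels'],cv2.COLOR_RGB2BGR))
def ray(p,uv):
    V=np.array(p['view']);Rm=V[:3,:3];t=V[:3,3]
    d=Rm.T@np.array([(uv[0]-p['cx'])/p['fx'],(uv[1]-p['cy'])/p['fy'],1]);return -Rm.T@t,d/np.linalg.norm(d)
def proj(p,X):
    V=np.array(p['view']);c=(V[:3,:3]@np.atleast_2d(X).T).T+V[:3,3]
    return np.c_[c[:,0]/c[:,2]*p['fx']+p['cx'],c[:,1]/c[:,2]*p['fy']+p['cy']]
def tri(p,a,q,b):
    o1,d1=ray(p,a);o2,d2=ray(q,b)
    s=np.linalg.lstsq(np.c_[d1,-d2],o2-o1,rcond=None)[0]
    x,y=o1+s[0]*d1,o2+s[1]*d2
    return (x+y)/2,np.linalg.norm(x-y)
E
cat > a.py <<'E'
from h import *
np.set_printoptions(precision=4,suppress=True)
s=grab_frame('side');t=grab_frame('top');save(s,'s0.png');save(t,'t0.png')
for p in (s,t): print(np.array(p['view']),p['fx'],p['cx'],p['cy'])
for n in ['cartridge_blue','cartridge_blue_window','cartridge_yellow','cartridge_red','rack','analyser','slot','slot_stop','eject_button','timer','tip_box','pipette','pen_red']:
    a=mark_of(s,n);b=mark_of(t,n)
    f=lambda l:[(np.round(i['position'],1).tolist(),round(i['confidence'],2)) for i in l[:2]]
    print(n,f(a),f(b), tri(s,a[0]['position'],t,b[0]['position']) if a and b else '')
st=get_state();print(st)
E
python3 a.py
```

```text
[[ 0.883  -0.4693 -0.002  -0.4575]
 [-0.1764 -0.3278 -0.9281  0.1476]
 [ 0.4349  0.8199 -0.3722  0.9909]
 [ 0.      0.      0.      1.    ]] 450.071208327931 320.1087618239996 192.06231086973645
[[ 0.0284 -0.9995 -0.0139  0.007 ]
 [-0.9904 -0.0262 -0.1354  0.5443]
 [ 0.135   0.0176 -0.9907  1.2632]
 [ 0.      0.      0.      1.    ]] 464.40528636120337 318.75484879486555 204.99814077976097
cartridge_blue [([274.5, 194.3], 0.46), ([265.8, 216.2], 0.19)] [([261.5, 232.1], 0.45)] (array([ 0.4645,  0.1852, -0.0017]), np.float64(0.00420910812833004))
cartridge_blue_window [([267.7, 189.9], 0.52), ([274.4, 195.2], 0.23)] [([260.5, 234.6], 0.38)] (array([0.4507, 0.1874, 0.0146]), np.float64(0.0158396898675869))
cartridge_yellow [([267.4, 187.8], 0.64), ([259.9, 183.7], 0.51)] [([229.6, 236.5], 0.6)] (array([ 0.4623,  0.2733, -0.0112]), np.float64(0.02223311901078036))
cartridge_red [([267.7, 184.8], 0.58)] [([246.6, 231.8], 0.6)] (array([0.4614, 0.2255, 0.0157]), np.float64(0.007347660170292894))
rack [([270.1, 186.8], 0.84), ([274.8, 192.6], 0.62)] [([246.7, 235.6], 0.6)] (array([0.4589, 0.2227, 0.0102]), np.float64(0.009352381258533294))
analyser [([374.8, 216.7], 0.59)] [([358.1, 176.5], 0.83), ([260.8, 231.8], 0.71)] (array([ 0.6353, -0.0891, -0.0006]), np.float64(0.00043786871531259784))
slot [([367.5, 191.9], 0.62)] [([361.8, 177.7], 0.66)] (array([ 0.6125, -0.0918,  0.0765]), np.float64(0.009825184652503245))
slot_stop [([374.1, 203.9], 0.59)] [([361.5, 177.7], 0.72)] (array([ 0.6247, -0.0965,  0.0411]), np.float64(0.0016767240661560657))Traceback (most recent call last):
  File "a.py", line 6, in <module>
    a=mark_of(s,n);b=mark_of(t,n)
ValueError: it knows: analyser, cartridge_blue, cartridge_blue_window, cartridge_red, cartridge_yellow, pen_red, pipette, rack, slot, slot_stop, timer, tip_box
```

```bash
sed -i "s/,'eject_button'//; s/'s0/'s1/;s/'t0/'t1/" a.py; python3 a.py | tail -30; python3 -c "
import cv2
a=cv2.imread('pics/s1.png');cv2.imwrite('pics/s1z.png',cv2.resize(a[100:280,200:440],None,fx=3.3,fy=3.3,interpolation=2))
a=cv2.imread('pics/t1.png');cv2.imwrite('pics/t1z.png',cv2.resize(a[120:280,200:420],None,fx=3.5,fy=3.5,interpolation=2))"
```

```text
[[ 0.883  -0.4693 -0.002  -0.4575]
 [-0.1764 -0.3278 -0.9281  0.1476]
 [ 0.4349  0.8199 -0.3722  0.9909]
 [ 0.      0.      0.      1.    ]] 450.071208327931 320.1087618239996 192.06231086973645
[[ 0.0284 -0.9995 -0.0139  0.007 ]
 [-0.9904 -0.0262 -0.1354  0.5443]
 [ 0.135   0.0176 -0.9907  1.2632]
 [ 0.      0.      0.      1.    ]] 464.40528636120337 318.75484879486555 204.99814077976097
cartridge_blue [([276.3, 191.9], 0.49)] [([259.7, 232.2], 0.5)] (array([0.4674, 0.188 , 0.0042]), np.float64(0.0038456248718448756))
cartridge_blue_window [([277.7, 178.2], 0.61), ([375.3, 207.6], 0.18)] [([258.1, 232.5], 0.62)] (array([0.4673, 0.1843, 0.0488]), np.float64(0.012775682788661539))
cartridge_yellow [([260.1, 184.1], 0.67)] [([452.7, 198.3], 0.67), ([230.7, 237.6], 0.45)] (array([ 0.4049, -0.2551,  0.2316]), np.float64(0.2802816962417263))
cartridge_red [([266.7, 185.7], 0.54)] [([245.2, 231.0], 0.58), ([230.0, 238.5], 0.33)] (array([0.4622, 0.2311, 0.0109]), np.float64(0.011118464934406151))
rack [([266.7, 190.8], 0.64)] [([246.8, 236.2], 0.6)] (array([ 0.4536,  0.2263, -0.0029]), np.
[... 601 characters left out ...]
.0018]), np.float64(0.006428270126214911))
pen_red [([264.3, 214.4], 0.59), ([369.3, 275.0], 0.35)] [([306.3, 264.2], 0.56)] (array([0.3785, 0.0529, 0.0044]), np.float64(0.0006780106874319088))
{'time_s': 2.2, 'joint_pos': array([-1.1868,  0.6284,  0.0385,  1.5174, -0.027 ,  0.9963, -0.02  ]), 'joint_velocities': array([-0.0013, -0.0023, -0.0004, -0.    , -0.0001, -0.0007,  0.0003]), 'effort': array([  0.0001, -54.9584,   1.143 , -18.694 ,  -0.0523,   0.0158,
         0.    ]), 'ee_pos': array([0.2826, 0.5854, 0.1791]), 'tool_rot': array([-0.7005, -3.0624, -0.    ]), 'contact_force': array([0.3988, 0.2865, 0.0001]), 'moment': array([-0.0421, -0.0492,  0.0035]), 'opening': 1.0005123065564592}
```

View pics/s0.png

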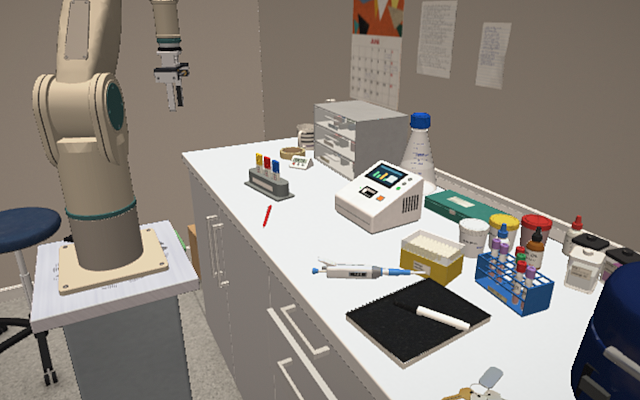

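View pics/t0.png

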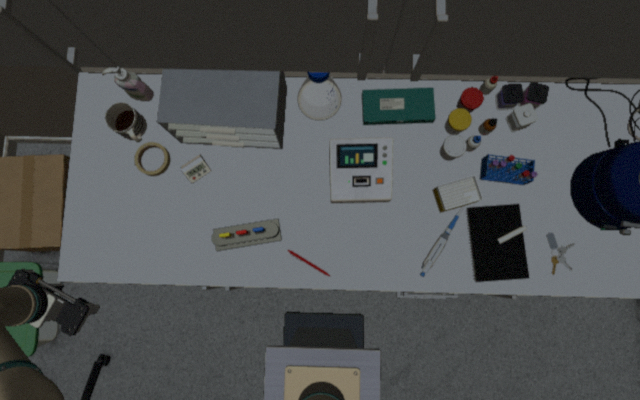

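View pics/s1z.png

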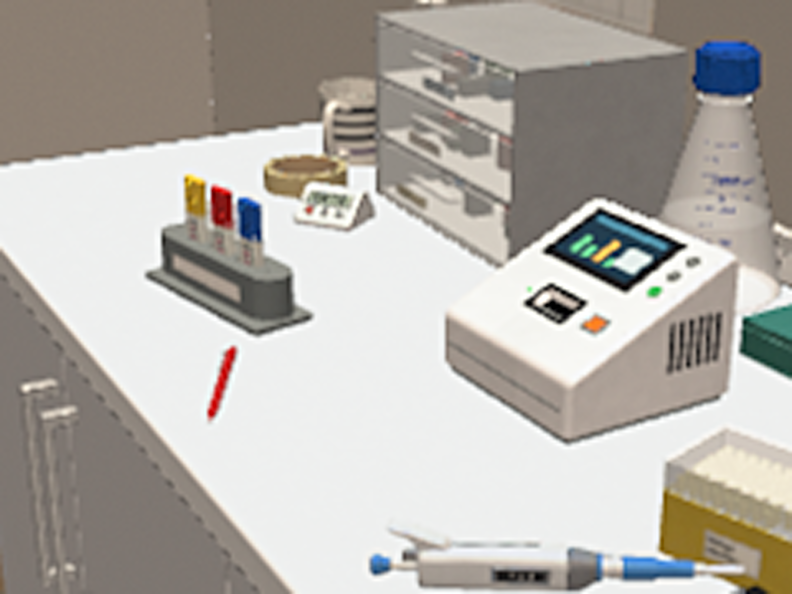

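View pics/t1z.png

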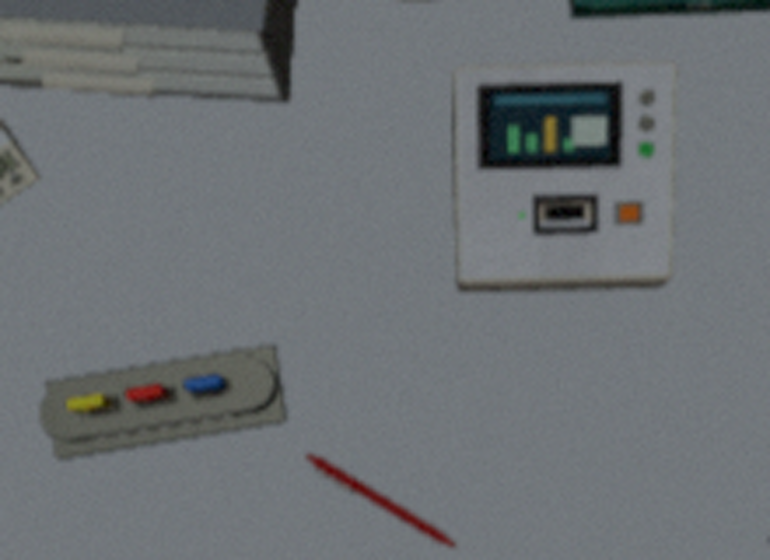

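The side view shows the rack at left with yellow, red and blue grips; blue is the end well nearest the analyser, about (276,165). The analyser slot is at about (368,191) in the side view and (361,180) in the top view. Next I'll fit poses from colour blobs.

```bash
cat >> h.py <<'E'
def blob(p,which,lo):
    x0,y0,x1,y1=lo
    im=p['pixels'][y0:y1,x0:x1].astype(float);r,g,b=im[...,0],im[...,1],im[...,2]
    w={'blue':b-np.maximum(r,g*0.9),'red':r-np.maximum(g,b),'yellow':np.minimum(r,g)-b,'orange':r-b}[which]
    w=np.where(w>0.4*w.max(),w,0)
    n,l,st,c=cv2.connectedComponentsWithStats((w>0).astype(np.uint8))
    k=1+np.argmax(st[1:,4]); m=(l==k); ys,xs=np.nonzero(m); ww=np.clip(w[m]/w.max(),0,.7)
    return np.array([(xs*ww).sum()/ww.sum()+x0,(ys*ww).sum()/ww.sum()+y0]),m.sum(),(xs.min()+x0,ys.min()+y0,xs.max()+x0,ys.max()+y0)
def hullc(p,pts):
    h=cv2.convexHull(proj(p,pts).astype(np.float32)); M=cv2.moments(h); return np.array([M['m10'],M['m01']])/M['m00'],M['m00']
def box(a,b,c,z0,z1): return np.array([[i*a/2+0,j*b/2,k] for i in(-1,1) for j in (-1,1) for k in (z0,z1)])
E
cat > b.py <<'E'
from h import *
import pickle
from scipy.optimize import least_squares
np.set_printoptions(precision=4,suppress=True)
s=grab_frame('side');t=grab_frame('top');pickle.dump((s,t),open('f0.pkl','wb'))
# grips
ob={}
for c in ('blue','red','yellow'):
    ob[c]=(blob(s,c,(252,148,284,180)),blob(t,c,(212,220,272,246)));print(c,ob[c])
off={'blue':-.045,'red':0,'yellow':.045}
B=box(.009,.028,0,.070,.107)
def res(q,full=False):
    r=[]
    for c in ob:
        P=R.from_euler('z',q[2]).apply(B+[0,off[c],0])+[q[0],q[1],0]
        for p,o in zip((s,t),ob[c]): r.append(hullc(p,P)[0]-o[0])
    return np.concatenate(r)
f=least_squares(res,[.46,.225,.1]);print(f.x,f.fun.reshape(-1,4))
print('button',blob(s,'orange',(373,190,392,205)),blob(t,'orange',(372,175,390,187)))
E
python3 b.py; python3 -c "
import cv2
a=cv2.imread('pics/s1.png');cv2.imwrite('pics/s1y.png',cv2.resize(a[150:250,325:430],None,fx=6,fy=6,interpolation=2))
a=cv2.imread('pics/t1.png');cv2.imwrite('pics/t1y.png',cv2.resize(a[130:210,320:400],None,fx=7,fy=7,interpolation=2))"
```

```text
blue ((array([275.2184, 165.1739]), np.int64(68), (np.int64(272), np.int64(160), np.int64(278), np.int64(172))), (array([257.7404, 228.9751]), np.int64(44), (np.int64(253), np.int64(227), np.int64(263), np.int64(231))))
red ((array([266.5673, 161.6255]), np.int64(65), (np.int64(264), np.int64(156), np.int64(269), np.int64(168))), (array([240.9676, 231.8694]), np.int64(41), (np.int64(236), np.int64(230), np.int64(246), np.int64(234))))
yellow ((array([258.6112, 158.1686]), np.int64(61), (np.int64(256), np.int64(153), np.int64(261), np.int64(164))), (array([224.0891, 234.4765]), np.int64(43), (np.int64(219), np.int64(232), np.int64(229), np.int64(237))))
[0.4589 0.2271 0.1   ] [[-1.1815  0.7446 -0.1717  1.6659]
 [ 0.2931  0.3189 -0.1849 -0.0058]
 [ 1.4348  0.0021 -0.0873 -1.3909]]
button (array([379.7956, 197.7137]), np.int64(17), (np.int64(377), np.int64(196), np.int64(382), np.int64(199))) (array([379.2324, 180.5052]), np.int64(22), (np.int64(377), np.int64(179), np.int64(382), np.int64(182)))
```

View pics/s1y.png

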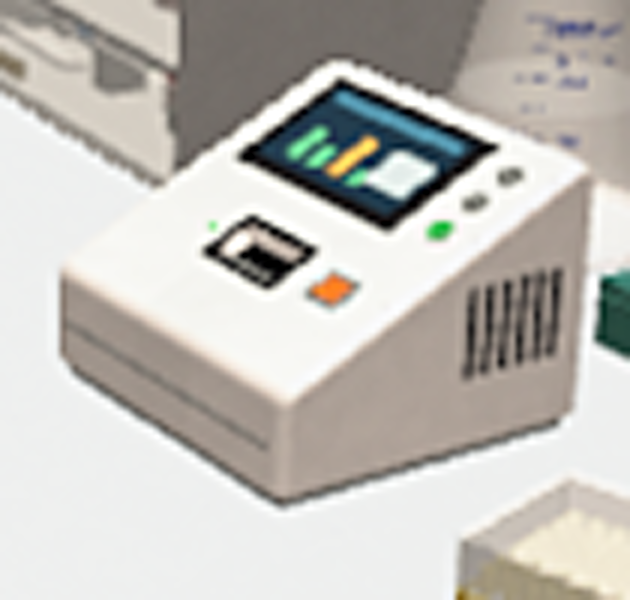

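View pics/t1y.png

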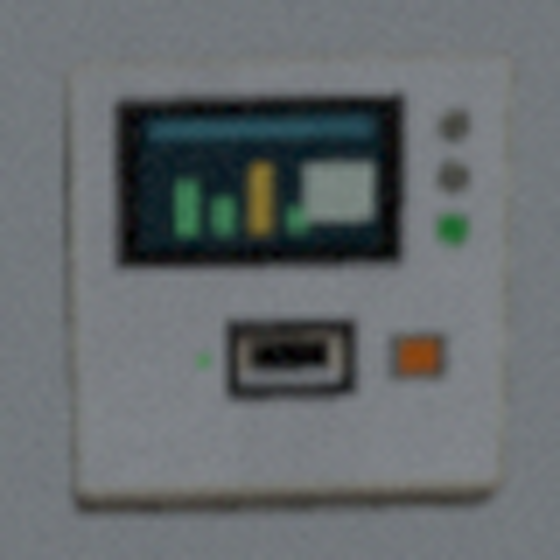

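```bash
cat > c.py <<'E'
from h import *
import pickle
from scipy.optimize import least_squares
np.set_printoptions(precision=4,suppress=True)
s,t=pickle.load(open('f0.pkl','rb'))
exec(open('b.py').read().split("# grips")[1].split("f=least")[0])
f=least_squares(res,[.46,.225,.1],diff_step=1e-3);print('rack',f.x,f.fun.reshape(-1,4))
z6=lambda a:(np.array(a,float)+.5)/6-.5+[325,150]
z7=lambda a:(np.array(a,float)+.5)/7-.5+[320,130]
# order: up-left, up-right, low-right, low-left (as seen from robot: left=+y)
S=dict(disp=[(340,80),(497,148),(390,230),(240,157)],bez=[(253,215),(318,250),(270,288),(205,250)],edge=[(335,62),(590,178),(290,400),(62,265)],but=[(332,289)])
T=dict(disp=[(118,100),(402,95),(402,260),(120,265)],bez=[(228,322),(355,318),(356,392),(230,396)],edge=[(70,62),(508,58),(492,484),(78,490)],but=[(417,356)])
def slotR(yaw): return R.from_euler('zy',[yaw,-np.radians(25)])  # z leans to -x
def rect(a,b,c,d): return np.array([[a,b,0],[a,c,0],[d,c,0],[d,b,0]])
def model(q):
    x,y,z,yaw,da,db,dl,dr,bx,by,ea,eb,k=q
    M=dict(disp=rect(da,dl,dr,db),bez=rect(bx,by,-by,-bx)+[0,0,.002],edge=rect(ea,.085+k,-.085+k,eb),but=np.array([[0,-.05,0.]]))
    Rm=slotR(yaw);return {n:Rm.apply(v)+[x,y,z] for n,v in M.items()}
def res2(q):
    M=model(q);r=[]
    for n in M:
        w=dict(disp=1,bez=1,edge=.5,but=2)[n]
        r+=[w*(proj(s,M[n])-z6(S[n])).ravel(),w*(proj(t,M[n])-z7(T[n])).ravel()]
    return np.concatenate(r)
g=least_squares(res2,[.613,-.09,.075,.04,.1,.03,.06,-.05,.018,.025,.11,-.05,0],loss='soft_l1')
print('slot',g.x);M=model(g.x)
for n in M: print(n,np.c_[proj(s,M[n])-z6(S[n]),proj(t,M[n])-z7(T[n])].round(2).tolist())
E
python3 c.py
```

```text
blue ((array([275.2184, 165.1739]), np.int64(68), (np.int64(272), np.int64(160), np.int64(278), np.int64(172))), (array([257.7404, 228.9751]), np.int64(44), (np.int64(253), np.int64(227), np.int64(263), np.int64(231))))
red ((array([266.5673, 161.6255]), np.int64(65), (np.int64(264), np.int64(156), np.int64(269), np.int64(168))), (array([240.9676, 231.8694]), np.int64(41), (np.int64(236), np.int64(230), np.int64(246), np.int64(234))))
yellow ((array([258.6112, 158.1686]), np.int64(61), (np.int64(256), np.int64(153), np.int64(261), np.int64(164))), (array([224.0891, 234.4765]), np.int64(43), (np.int64(219), np.int64(232), np.int64(229), np.int64(237))))
rack [0.4588 0.227  0.1944] [[ 0.0674  0.4645 -0.3282  0.1045]
 [ 0.287   0.3166 -0.1817  0.0074]
 [ 0.2091  0.2515  0.06    0.1991]]
slot [ 0.6087 -0.0922  0.0768  0.0397  0.1015  0.0385  0.0666 -0.0419  0.0142
  0.0244  0.1137 -0.0532  0.0002]
disp [[0.53, 0.48, -0.18, 0.18], [0.44, -0.02, 0.01, 0.26], [0.0, 0.22, -0.39, -0.15], [-0.12, 0.4, -0.26, -0.3]]
bez [[-0.16, -0.21, -0.07, 0.25], [0.32, -0.37, -0.21, 0.58], [-0.16, -0.3, -0.49, 0.14], [-0.42, 0.11, -0.37, -0.2]]
edge [[0.54, -0.62, -0.34, 1.17], [-0.03, -3.0, 1.2, 0.72], [-0.54, -0.99, 1.81, 0.2], [-0.27, -0.52, -0.69, 0.08]]
but [[0.21, 0.15, 0.22, -0.07]]
```

Call:
play_rows(
  moves=[-0.034,-0.028,0.002,0,-0.034,-0.028,0.002,0,-0.034,-0.028,0.002,0,-0.034,-0.028,0.002,0,-0.034,-0.028,0.002,0,-0.034,-0.028,0.002,0,-0.034,-0.028,0.002,0,-0.034,-0.028,0.002,0,-0.034,-0.028,0.002,0,-0.034,-0.028,0.002,0],
  jaw=-0.277,
)

```text
time_s: 3.55
ee_pos: [0.4678, 0.1842, 0.1592]
tool_rot: [0.7, 3.062, 0.001]
contact_force: [0.1, 0.7, -0.3]
opening: 0.367
```

Call:
play_rows(
  moves=[0,0,0,-9.25,0,0,0,-9.25,0,0,0,-9.25,0,0,0,-9.25,0,0,0,0],
)

```text
time_s: 4.18
ee_pos: [0.4672, 0.1853, 0.1592]
tool_rot: [-0.304, 3.127, 0.001]
contact_force: [1.2, -0.2, 0.6]
opening: 0.359
```

```bash
cat > d.py <<'E'
from h import *
import sys
np.set_printoptions(precision=4,suppress=True)
st=get_state();T=R.from_rotvec(st['tool_rot']).as_matrix()
print(st['time_s'],st['ee_pos'],'yangle',np.degrees(np.arctan2(T[1,1],T[0,1])),'z',T[:,2],'F',st['contact_force'],'M',st['moment'],'op',st['opening']*94,'q7',st['joint_pos'])
if len(sys.argv)>3:
    print('tool shift',T.T@(np.array([float(v) for v in sys.argv[1:4]])-st['ee_pos']))
E
python3 d.py 0.4673 0.1819 0.077
```

```text
4.175 [0.4672 0.1853 0.1592] yangle 101.111363321686 z [ 0.0001  0.0005 -1.    ] F [ 1.1518 -0.1996  0.5661] M [ 0.0321 -0.0577 -0.0124] op 33.74786225838989 q7 [-0.3368  0.4479 -0.1359  1.9424  0.0851  0.7563  1.2433]
tool shift [ 0.0006 -0.0034  0.0822]
```

Call:
play_rows(
  moves=[0,-0.003,0.02,0,0,0,0.01,0,0,0,0,0],
)

```text
time_s: 4.55
ee_pos: [0.467, 0.1824, 0.1285]
tool_rot: [0.305, -3.125, 0.001]
contact_force: [0.1, -0.2, 0.1]
opening: 0.362
```

```bash
python3 d.py 0.4673 0.1819 0.077
cat > look.py <<'E'
from h import *
import sys,pickle
n=sys.argv[1];b=[int(v) for v in sys.argv[2:10]]
s=grab_frame('side');t=grab_frame('top');pickle.dump((s,t),open(n+'.pkl','wb'))
o=[]
for p,(x0,y0,x1,y1) in ((s,b[:4]),(t,b[4:])):
    im=cv2.cvtColor(p['pixels'],cv2.COLOR_RGB2BGR)[y0:y1,x0:x1];k=min(395/im.shape[1],595/im.shape[0])
    im=cv2.resize(im,None,fx=k,fy=k,interpolation=cv2.INTER_CUBIC);c=np.zeros((600,398,3),np.uint8);c[:im.shape[0],:im.shape[1]]=im;o.append(c)
cv2.imwrite('pics/'+n+'.png',np.hstack(o)[:max(300,600)])
E
python3 look.py g1 240 120 310 210 210 190 290 260
```

```text
4.55 [0.467  0.1824 0.1285] yangle 101.16534384655048 z [-0.0015 -0.0006 -1.    ] F [ 0.1378 -0.2471  0.0564] M [ 0.0989  0.0479 -0.0292] op 33.989277297093246 q7 [-0.3384  0.492  -0.1283  1.9763  0.0961  0.6806  1.2391]
tool shift [-0.0003 -0.0005  0.0515]
```

View pics/g1.png

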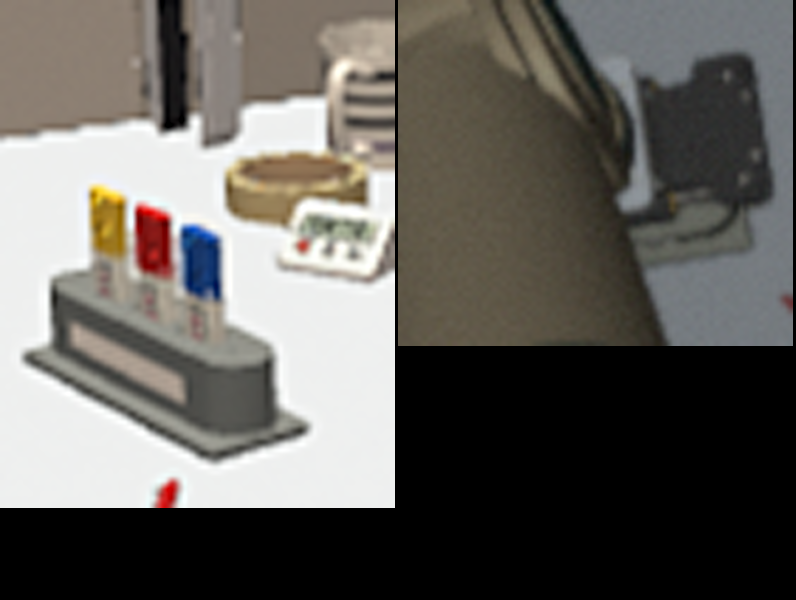

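Run:
```python
from h import *
import pickle
s,t=pickle.load(open('g1.pkl','rb'))
P=np.array([.467,.1824,.1285]);y=np.array([np.cos(np.radians(101.1)),np.sin(np.radians(101.1)),0]);x=np.array([y[1],-y[0],0])
k=395/70
for d in (-.0295,-.017,0,.017,.0295):
  for e in (-.011,.011): print(d,e,((proj(s,P+d*y+e*x)-[240,120]+.5)*k).round(1))
B=np.array([.4675,.1829,.107])
for d in (-.014,.014):
  for e in (-.0045,.0045): print('b',((proj(s,B+d*y+e*x)-[240,120]+.5)*k).round(1))
```

```text
-0.0295 -0.011 [[212.6 203.7]]
-0.0295 0.011 [[248.9 195.5]]
-0.017 -0.011 [[198.7 198. ]]
-0.017 0.011 [[234.9 189.9]]
0 -0.011 [[180.  190.4]]
0 0.011 [[216.  182.4]]
0.017 -0.011 [[161.7 182.9]]
0.017 0.011 [[197.5 175.1]]
0.0295 -0.011 [[148.4 177.5]]
0.0295 0.011 [[184.2 169.8]]
b [[208.3 234.4]]
b [[223.  230.9]]
b [[177.9 221.5]]
b [[192.5 218.2]]
```

Run:
```python
import pickle,cv2
s,t=pickle.load(open('g1.pkl','rb'))
a=cv2.cvtColor(s['pixels'],cv2.COLOR_RGB2BGR)
cv2.imwrite('pics/g1b.png',cv2.resize(a[70:180,240:320],None,fx=5.4,fy=5.4,interpolation=0))
```

```text
(no output)
```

View pics/g1b.png

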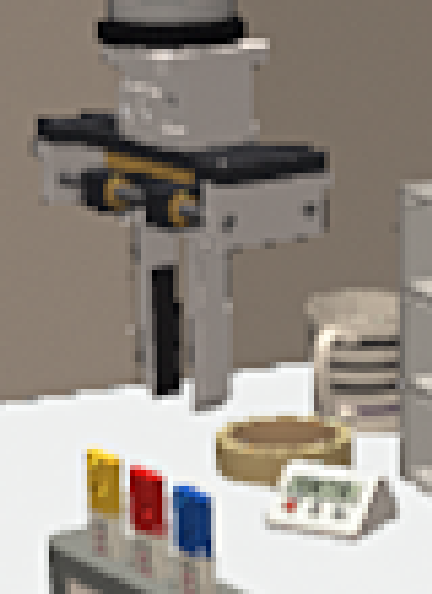

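Run:
```python
from h import *
import pickle
s,t=pickle.load(open('f0.pkl','rb'))
P=np.array([.2826,.5854,.1791]);y=np.array([.4349,.901,0])
for d in (-.0595,-.047,.047,.0595): print(proj(s,P+d*y),proj(s,P+d*y+[0,0,.019]))
a=cv2.cvtColor(s['pixels'],cv2.COLOR_RGB2BGR)
cv2.imwrite('pics/s2.png',cv2.resize(a[20:130,130:210],None,fx=5.4,fy=5.4,interpolation=0))
```

```text
[[173.11074923 119.21837825]] [[172.38916103 113.44857112]]
[[174.1128629  118.37707113]] [[173.40174331 112.64856082]]
[[181.1746478  112.44847221]] [[180.53513275 107.0126879 ]]
[[182.05506796 111.70933075]] [[181.42421418 106.31025185]]
```

View pics/s2.png

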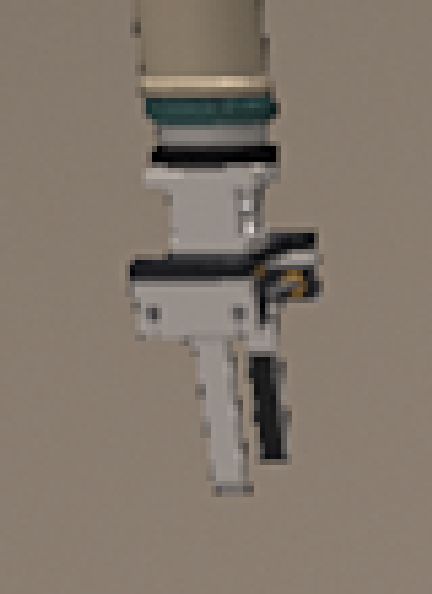

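Run:
```python
from h import *
import pickle
s,t=pickle.load(open('g1.pkl','rb'))
P=np.array([.467,.1824,.1285]);y=np.array([np.cos(np.radians(101.1)),np.sin(np.radians(101.1)),0]);x=np.array([y[1],-y[0],0])
for h in (.097,.12,.16):
  print(h,[proj(t,P+[0,0,h]-.0885*y+e*x).round(1).tolist() for e in (-.0375,.0375)],[proj(s,P+[0,0,h]+d*y+e*x).round(1).tolist() for d in (-.0885,.0885) for e in (-.0375,.0375)])
a=cv2.cvtColor(t['pixels'],cv2.COLOR_RGB2BGR)
cv2.imwrite('pics/g1t.png',cv2.resize(a[170:270,230:330],None,fx=6,fy=6,interpolation=0))
```

```text
0.097 [[[288.5, 233.9]], [[283.6, 203.0]]] [[[280.0, 127.1]], [[303.0, 122.9]], [[245.4, 115.8]], [[267.3, 112.4]]]
0.12 [[[287.7, 233.1]], [[282.7, 201.6]]] [[[279.7, 118.3]], [[302.9, 114.4]], [[244.9, 107.9]], [[266.9, 104.7]]]
0.16 [[[286.3, 231.8]], [[281.1, 199.1]]] [[[279.2, 102.9]], [[302.6, 99.5]], [[244.0, 93.8]], [[266.3, 91.1]]]
```

View pics/g1t.png

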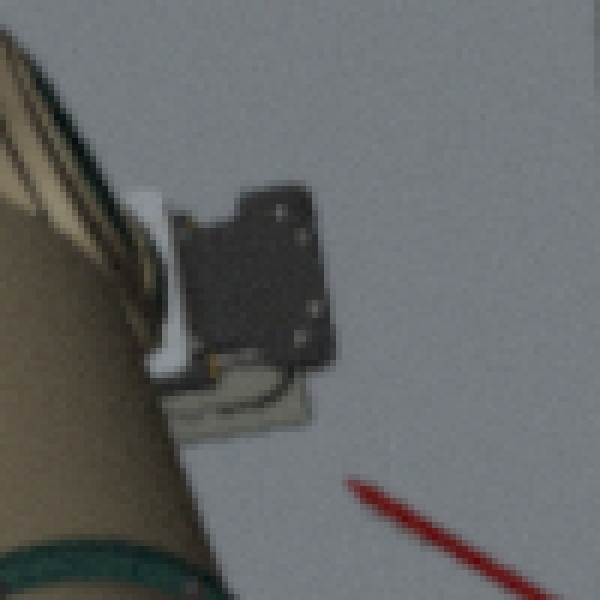

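Laterally the fingers line up with blue, but in both side pictures the tips sit about 25 mm higher than the reported TCP. I'll descend to the height that is safe either way, then check visually.

Call:
play_rows(
  moves=[0,0,0.02,0,0,0,0.02,0,0,0,0.011,0,0,0,0,0],
)

```text
time_s: 5.15
ee_pos: [0.4674, 0.1824, 0.0779]
tool_rot: [0.307, -3.126, 0.0]
contact_force: [0.0, -0.7, 0.6]
opening: 0.36
```

```bash
python3 d.py 0.4673 0.1819 0.077;python3 look.py g2 245 130 305 200 210 190 290 260
```

```text
5.15 [0.4674 0.1824 0.0779] yangle 101.22168931422746 z [-0.0007 -0.0003 -1.    ] F [ 0.0201 -0.7206  0.6022] M [0.0075 0.0091 0.0547] op 33.86664951650954 q7 [-0.3504  0.5731 -0.1132  2.0207  0.1165  0.5546  1.2218]
tool shift [ 0.0002 -0.0005  0.0009]
```

View pics/g2.png

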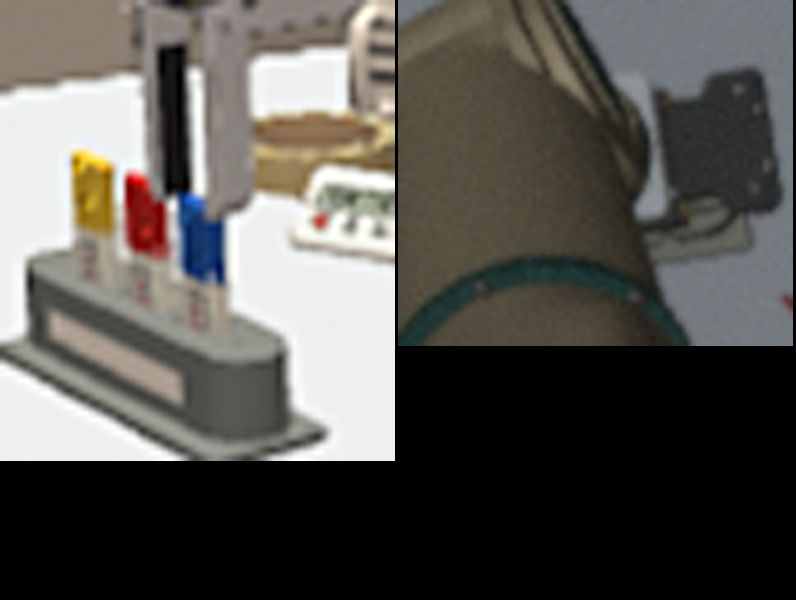

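```bash
cat > ov.py <<'E'
from h import *
import pickle,sys
s,t=pickle.load(open(sys.argv[1]+'.pkl','rb'))
P=np.array([float(v) for v in sys.argv[2:5]]);dz=float(sys.argv[5]);ya=np.radians(101.1+0)
y=np.array([np.cos(ya),np.sin(ya),0]);x=np.array([y[1],-y[0],0])
x0,y0,w,h,k=250,130,46,50,12
a=cv2.cvtColor(s['pixels'],cv2.COLOR_RGB2BGR)[y0:y0+h,x0:x0+w];a=cv2.resize(a,None,fx=k,fy=k,interpolation=cv2.INTER_CUBIC)
f=lambda X:tuple(int(v) for v in ((proj(s,X)[0]-[x0,y0]+.5)*k))
def bx(c,ds,es,zs,col):
    pts=[(d,e,z) for d in ds for e in es for z in zs]
    for i in pts:
        for j in pts:
            if sum(u!=v for u,v in zip(i,j))==1: cv2.line(a,f(c+i[0]*y+i[1]*x+[0,0,i[2]]),f(c+j[0]*y+j[1]*x+[0,0,j[2]]),col,1)
for sg in (1,-1): bx(P,(sg*.017,sg*.0295),(-.008,.008),(dz,dz+.08),(0,255,0))
O=np.array([.4588,.2270,0])
for o in (-.045,0): bx(O+o*y,(-.014,.014),(-.0045,.0045),(.049,.107),(255,0,255))
cv2.imwrite('pics/'+sys.argv[6],a)
E
python3 ov.py g2 .4674 .1824 .0779 .026 g2o.png
```

```text
(no output)
```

View pics/g2o.png

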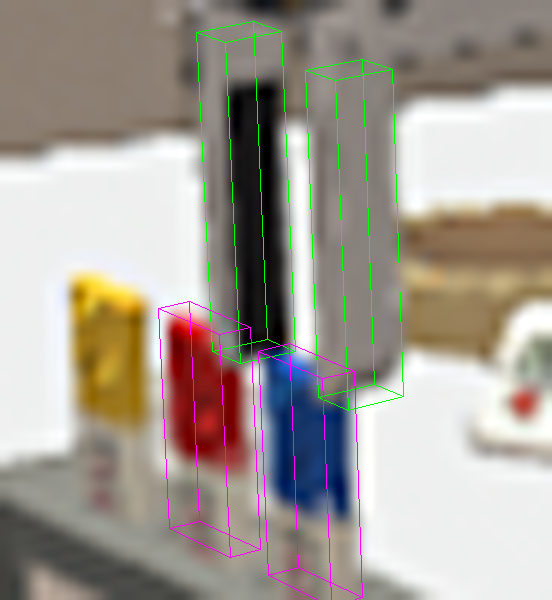

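Call:
play_rows(
  moves=[0,-0.0005,0.005,0,0,0,0.005,0,0,0,0,0],
)

```text
time_s: 5.62
ee_pos: [0.4674, 0.1818, 0.0677]
tool_rot: [0.307, -3.126, 0.0]
contact_force: [0.7, 0.0, 0.2]
opening: 0.36
```

Call:
play_rows(
  moves=[0,0,0.007,0,0,0,0.007,0,0,0,0,0],
)

```text
time_s: 6.0
ee_pos: [0.4671, 0.1817, 0.0533]
tool_rot: [0.307, -3.125, 0.001]
contact_force: [0.8, -0.5, 0.9]
opening: 0.362
```

```bash
python3 d.py;python3 look.py g3 245 130 305 200 210 190 290 260; python3 ov.py g3 .4674 .1824 .0539 .026 g3o.png
```

```text
6.0 [0.4671 0.1817 0.0533] yangle 101.23359815502158 z [-0.0014 -0.0006 -1.    ] F [ 0.7886 -0.4606  0.9436] M [-0.0416  0.0019  0.016 ] op 34.009321436910504 q7 [-0.3563  0.615  -0.1039  2.0383  0.126   0.4957  1.2146]
```

View pics/g3o.png

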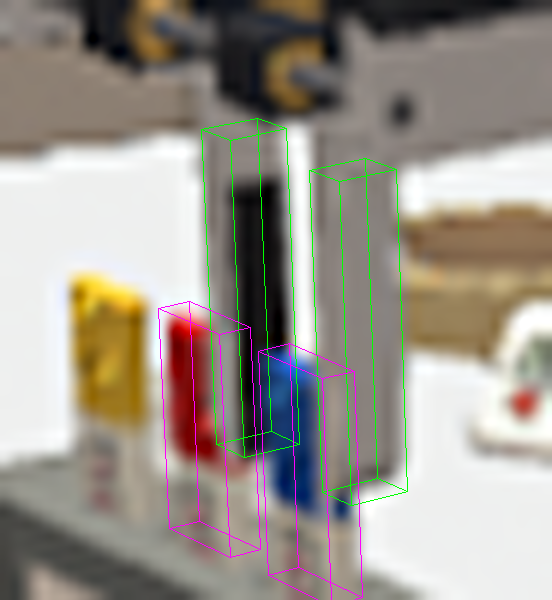

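Call:
play_rows(
  moves=[0,0,0.003,0,0,0,0,0],
)

```text
time_s: 6.35
ee_pos: [0.4676, 0.1819, 0.051]
tool_rot: [0.307, -3.126, 0.0]
contact_force: [0.6, -0.3, 0.1]
opening: 0.361
```

Call:
play_rows(
  moves=[0,0,0,0,0,0,0,0,0,0,0,0,0,0,0,0],
  jaw=-1,
)

```text
time_s: 6.85
ee_pos: [0.4677, 0.182, 0.0511]
tool_rot: [-0.307, 3.126, 0.0]
contact_force: [0.1, 0.4, -0.5]
opening: 0.295
```

```bash
python3 d.py
```

```text
6.85 [0.4677 0.182  0.0511] yangle 101.2285648603274 z [ 0.  0. -1.] F [ 0.0769  0.3851 -0.5117] M [0.014  0.0188 0.006 ] op 27.774250171194904 q7 [-0.357   0.619  -0.1028  2.0397  0.1271  0.4887  1.2136]
```

Call:
play_rows(
  moves=[0,0,-0.006,0,0,0,-0.012,0,0,0,-0.012,0,0,0,-0.015,0,0,0,-0.02,0,0,0,-0.025,0,0,0,-0.02,0,0,0,0,0],
)

```text
time_s: 7.85
ee_pos: [0.469, 0.1825, 0.163]
tool_rot: [-0.307, 3.123, 0.002]
contact_force: [0.2, 0.0, -1.3]
opening: 0.297
```

```bash
python3 d.py; python3 look.py g4 235 90 305 195 210 190 290 260
```

```text
7.85 [0.469  0.1825 0.163 ] yangle 101.2232382760721 z [ 0.0038  0.0016 -1.    ] F [ 0.1648  0.015  -1.2916] M [0.0894 0.0004 0.0191] op 27.912066532548465 q7 [-0.329   0.4414 -0.1379  1.9403  0.0855  0.7612  1.2511]
```

View pics/g4.png

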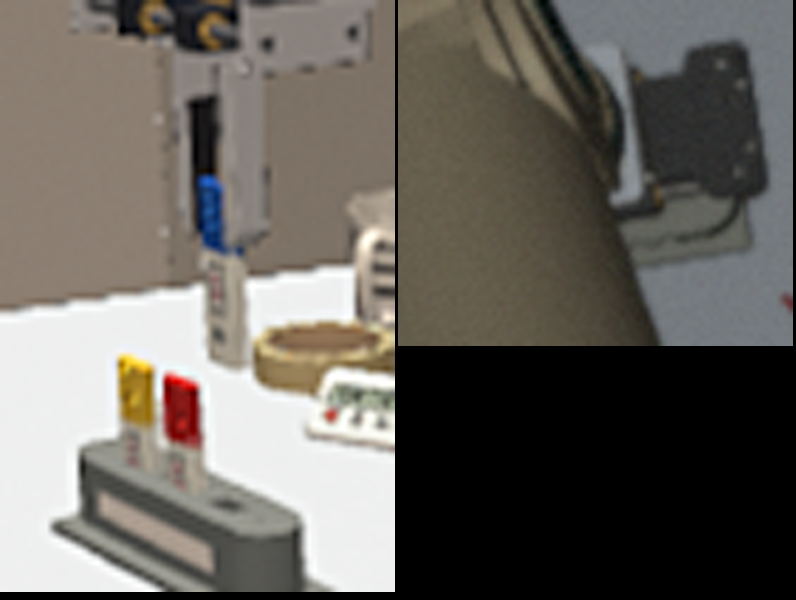

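Blue is held upright in the air with its window to the robot, and the others are untouched. Next: the turn to the slot's yaw, then the transfer.

Call:
play_rows(
  moves=[0,0,0,4.5,0,0,0,4.45,0,0,0,0],
)

```text
time_s: 8.32
ee_pos: [0.467, 0.1817, 0.1602]
tool_rot: [0.064, -3.139, 0.001]
contact_force: [-0.2, 0.3, -0.5]
opening: 0.296
```

```bash
python3 d.py .6105 -.0925 .163
```

```text
8.325 [0.467  0.1817 0.1602] yangle 92.33122657668609 z [-0.0017 -0.0009 -1.    ] F [-0.1898  0.3039 -0.4928] M [ 0.0171  0.0112 -0.0163] op 27.808182702806718 q7 [-0.3606  0.4444 -0.0938  1.9436  0.0586  0.758   1.1235]
tool shift [-0.1322 -0.2798 -0.0028]
```

Call:
play_rows(
  moves=[-0.008,-0.016,0,0,-0.0165,-0.035,0,0,-0.0165,-0.035,0,0,-0.0165,-0.035,0,0,-0.0165,-0.035,0,0,-0.0165,-0.035,0,0,-0.0165,-0.035,0,0,-0.0165,-0.035,0,0,-0.0085,-0.019,0,0,0,0,0,0],
)

```text
time_s: 9.57
ee_pos: [0.6105, -0.0946, 0.1606]
tool_rot: [0.058, -3.14, 0.001]
contact_force: [-0.9, 0.4, -0.8]
opening: 0.295
```

```bash
cat > ov2.py <<'E'
from h import *
import pickle,sys
# overlay: expected cartridge (from TCP) and slot
s=grab_frame('side');t=grab_frame('top');pickle.dump((s,t),open(sys.argv[1]+'.pkl','wb'))
th=np.radians(float(sys.argv[2])) if len(sys.argv)>2 else 0
st=get_state();P=st['ee_pos'];G=P+[0,0,-.039+.084]
yaw=.0397
Rc=R.from_euler('zy',[yaw,-th]);Rs=R.from_euler('zy',[yaw,-np.radians(25)]);O=np.array([.6087,-.0922,.0768])
out=[]
for p,(x0,y0,w,h) in ((s,(330,110,70,105)),(t,(320,140,80,80))):
    k=395/w;a=cv2.resize(cv2.cvtColor(p['pixels'],cv2.COLOR_RGB2BGR)[y0:y0+h,x0:x0+w],None,fx=k,fy=k,interpolation=cv2.INTER_CUBIC)
    def bx(Rm,c,xs,ys,zs,col):
        pts=[(d,e,z) for d in xs for e in ys for z in zs]
        f=lambda i:tuple(int(v) for v in ((proj(p,Rm.apply(i)+c)[0]-[x0,y0]+.5)*k))
        for i in pts:
            for j in pts:
                if sum(u!=v for u,v in zip(i,j))==1: cv2.line(a,f(i),f(j),col,1)
    bx(Rc,G,(-.0045,.0045),(-.014,.014),(-.084,-.084+.058,.011),(0,255,0))
    bx(Rs,O,(-.00575,.00575),(-.0155,.0155),(0,.0001),(255,0,255))
    c=np.zeros((600,398,3),np.uint8);c[:a.shape[0],:a.shape[1]]=a[:600];out.append(c)
cv2.imwrite('pics/'+sys.argv[1]+'.png',np.hstack(out))
E
python3 d.py .6105 -.0925 .146; python3 ov2.py i1
```

```text
9.575 [ 0.6105 -0.0946  0.1606] yangle 92.11876360536212 z [-0.0007 -0.0004 -1.    ] F [-0.8592  0.397  -0.7751] M [ 0.0885  0.0137 -0.0738] op 27.74502630586379 q7 [ 0.1561  0.6012 -0.0778  1.6304  0.0561  0.9129  1.6653]
tool shift [-0.0001  0.0021  0.0146]
```

View pics/i1.png

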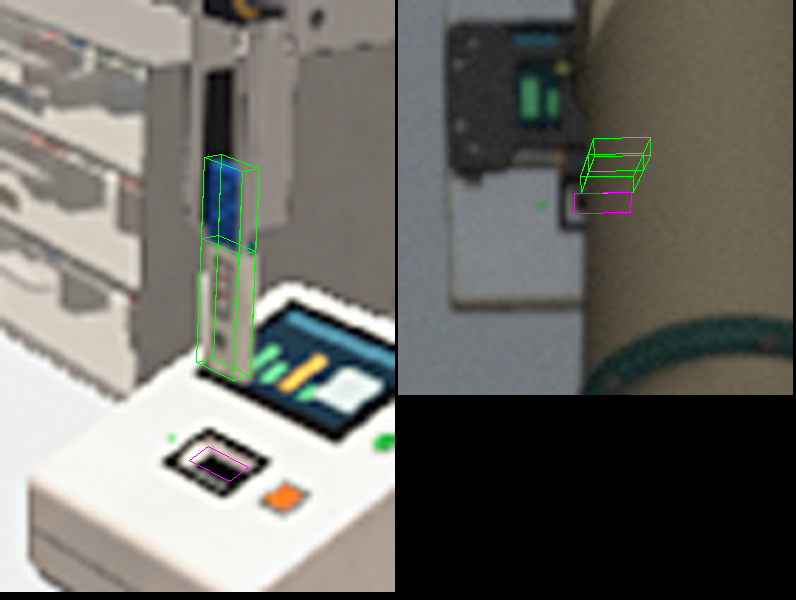

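Call:
play_rows(
  moves=[0.0005,0.002,0.01,0,0,0,0.014,0,0,0,0.014,0,0,0,0,0],
)

```text
time_s: 10.18
ee_pos: [0.6087, -0.0902, 0.1212]
tool_rot: [0.063, -3.137, -0.001]
contact_force: [-0.5, -0.3, -1.3]
opening: 0.294
```

```bash
python3 d.py .6105 -.0925 .1095; python3 ov2.py i2
```

```text
10.175 [ 0.6087 -0.0902  0.1212] yangle 92.30218379371713 z [-0.0035  0.0004 -1.    ] F [-0.5222 -0.2973 -1.3198] M [ 0.053  -0.0133  0.0327] op 27.68051057573784 q7 [ 0.1485  0.6451 -0.076   1.6723  0.0619  0.83    1.6567]
tool shift [-0.0017 -0.0023  0.0117]
```

View pics/i2.png

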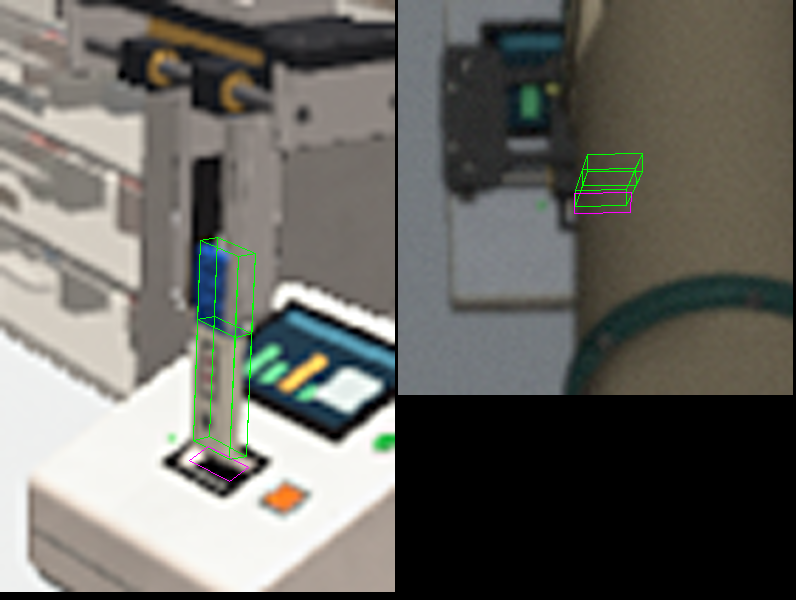

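Call:
play_rows(
  moves=[0,0,0.003,0,0,0,0.003,0,0,0,0,0],
)

```text
time_s: 10.65
ee_pos: [0.61, -0.0906, 0.1169]
tool_rot: [0.062, -3.141, -0.0]
contact_force: [-0.5, 0.3, -0.4]
opening: 0.295
```

Call:
play_rows(
  moves=[0,0,0.002,0,0,0,0.001,0,0,0,0,0],
)

```text
time_s: 11.02
ee_pos: [0.6101, -0.0906, 0.1139]
tool_rot: [0.062, -3.141, -0.0]
contact_force: [0.2, 0.2, -1.0]
opening: 0.297
```

```bash
python3 d.py .6105 -.0925 .1095
```

```text
11.025 [ 0.6101 -0.0906  0.1139] yangle 92.2720592147724 z [-0.0002  0.     -1.    ] F [ 0.1985  0.205  -1.0103] M [0.0336 0.0041 0.0818] op 27.905147208835732 q7 [ 0.1485  0.6541 -0.0754  1.6785  0.0632  0.8117  1.6555]
tool shift [-0.0004 -0.0019  0.0044]
```

Call:
play_rows(
  moves=[0,-0.0018,0,0,0,0,0.002,0,0,0,0,0],
)

```text
time_s: 11.4
ee_pos: [0.61, -0.0924, 0.1119]
tool_rot: [0.062, -3.141, -0.0]
contact_force: [0.4, 0.4, -1.2]
opening: 0.293
```

Call:
play_rows(
  moves=[0,0,0.002,0,0,0,0,0],
)

```text
time_s: 11.65
ee_pos: [0.61, -0.0923, 0.1098]
tool_rot: [0.063, -3.141, -0.0]
contact_force: [0.5, -0.7, -0.0]
opening: 0.296
```

Call:
play_rows(
  moves=[0,0,0.002,0,0,0,0,0],
)

```text
time_s: 11.9
ee_pos: [0.6103, -0.0924, 0.1079]
tool_rot: [-0.063, 3.141, 0.0]
contact_force: [-0.0, -0.7, -0.5]
opening: 0.295
```

Call:
play_rows(
  moves=[0,0,0.002,0,0,0,0,0],
)

```text
time_s: 12.15
ee_pos: [0.6108, -0.0924, 0.1061]
tool_rot: [-0.062, 3.14, -0.0]
contact_force: [0.9, -0.1, -0.2]
opening: 0.293
```

Call:
play_rows(
  moves=[0,0,0.002,0,0,0,0,0],
)

```text
time_s: 12.4
ee_pos: [0.6112, -0.0924, 0.1045]
tool_rot: [-0.063, 3.139, -0.0]
contact_force: [2.0, -0.5, 1.7]
opening: 0.294
```

```bash
python3 d.py; python3 ov2.py i3
```

```text
12.4 [ 0.6112 -0.0924  0.1045] yangle 92.2831810623933 z [ 0.002 -0.    -1.   ] F [ 2.0221 -0.5257  1.7021] M [ 0.0557 -0.6461  0.056 ] op 27.675917306359686 q7 [ 0.1508  0.6666 -0.0749  1.6848  0.0649  0.7907  1.657 ]
```

View pics/i3.png

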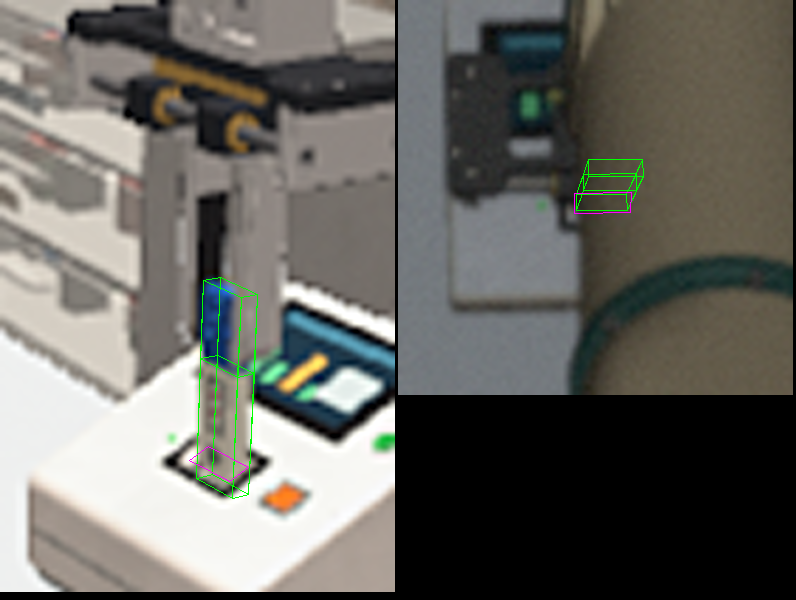

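Call:
play_rows(
  moves=[0.003,0,0,0,0.004,0,0.0002,0,0.004,0,0.0006,0,0,0,0,0],
)

```text
time_s: 13.0
ee_pos: [0.5994, -0.0933, 0.1039]
tool_rot: [-0.062, 3.14, -0.001]
contact_force: [4.1, -0.6, 5.0]
opening: 0.296
```

```bash
python3 d.py; python3 ov2.py i4 7
```

```text
13.0 [ 0.5994 -0.0933  0.1039] yangle 92.25709985283328 z [ 0.0011 -0.0005 -1.    ] F [ 4.113  -0.5555  5.0079] M [-0.3316 -1.2523  0.0384] op 27.834843128887687 q7 [ 0.1546  0.6531 -0.0749  1.7177  0.0657  0.7721  1.6582]
```

View pics/i4.png

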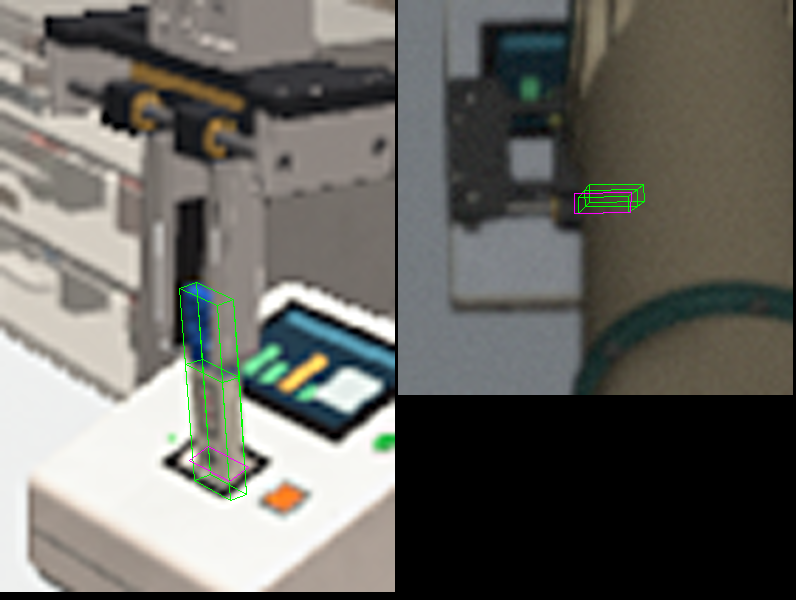

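It pivots in the grip as planned, at about 7 degrees with forces around 6 N. Continuing.

Call:
play_rows(
  moves=[0.0035,0,0.0007,0,0.0035,0,0.0009,0,0.0035,0,0.0011,0,0,0,0,0],
)

```text
time_s: 13.6
ee_pos: [0.5885, -0.0934, 0.101]
tool_rot: [-0.062, 3.141, -0.0]
contact_force: [3.5, -0.7, 4.3]
opening: 0.294
```

Call:
play_rows(
  moves=[0.0035,0,0.0013,0,0.0035,0,0.0015,0,0.0033,0,0.0017,0,0,0,0,0],
)

```text
time_s: 14.1
ee_pos: [0.5772, -0.0935, 0.0957]
tool_rot: [0.062, -3.139, -0.001]
contact_force: [2.5, 0.5, 4.1]
opening: 0.296
```

```bash
python3 d.py; python3 ov2.py i5 25
```

```text
14.1 [ 0.5772 -0.0935  0.0957] yangle 92.27545279067533 z [-0.0021  0.0003 -1.    ] F [2.4693 0.5398 4.0934] M [-0.0336 -0.8094  0.0079] op 27.84468840491184 q7 [ 0.1608  0.6388 -0.0754  1.7824  0.0676  0.725   1.6601]
```

View pics/i5.png

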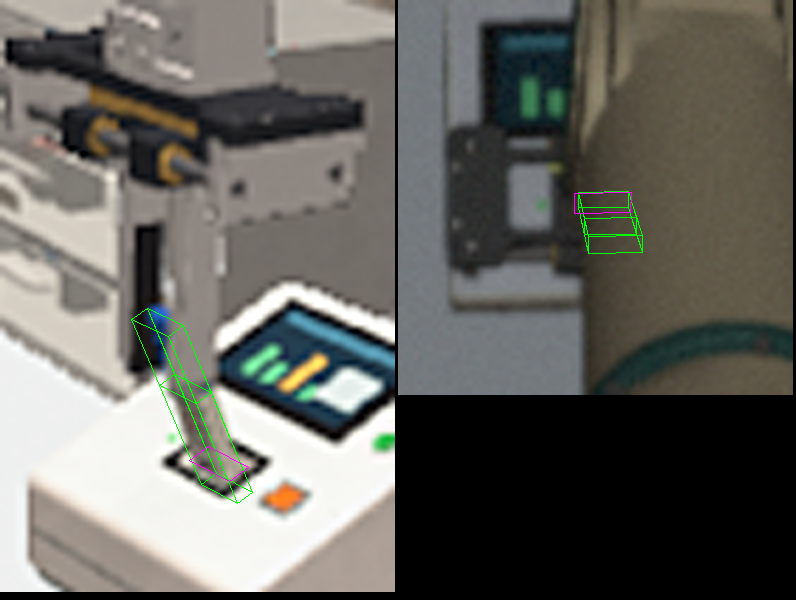

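Call:
play_rows(
  moves=[-0.0019,0,0.0036,0,-0.0019,0,0.0036,0,-0.0019,0,0.0036,0,0,0,0,0],
)

```text
time_s: 14.7
ee_pos: [0.5834, -0.0933, 0.0844]
tool_rot: [0.063, -3.139, -0.0]
contact_force: [1.9, -0.7, -0.0]
opening: 0.294
```

```bash
python3 d.py; python3 ov2.py i6 25
```

```text
14.7 [ 0.5834 -0.0933  0.0844] yangle 92.28162019746074 z [-0.0019  0.0002 -1.    ] F [ 1.8707 -0.7083 -0.0327] M [ 0.0291 -0.3804  0.0021] op 27.64887064209359 q7 [ 0.1578  0.6615 -0.0737  1.7739  0.0694  0.7106  1.6575]
```

View pics/i6.png

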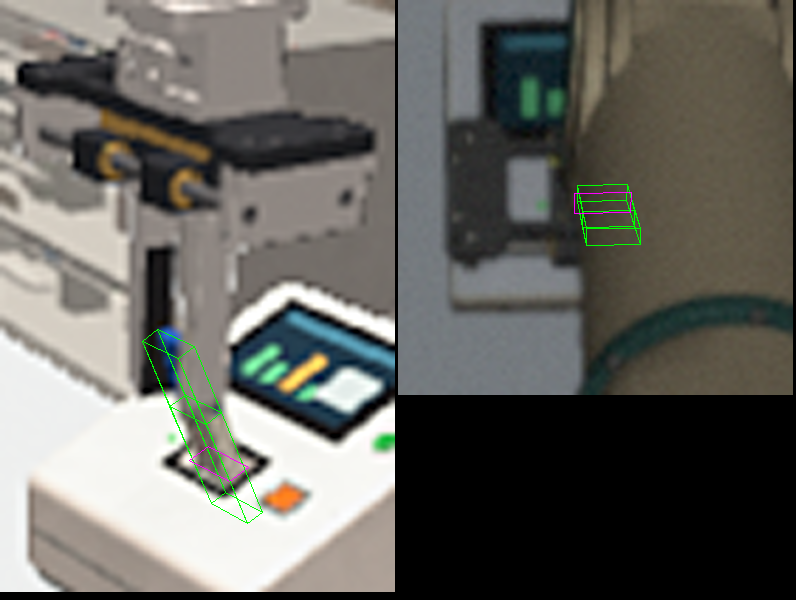

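Call:
play_rows(
  moves=[-0.0017,0,0.0036,0,-0.0017,0,0.0036,0,-0.0017,0,0.0036,0,0,0,0,0],
)

```text
time_s: 15.3
ee_pos: [0.5882, -0.0933, 0.074]
tool_rot: [0.062, -3.139, -0.0]
contact_force: [-2.4, 0.3, 0.4]
opening: 0.295
```

Call:
play_rows(
  moves=[-0.0013,0,0.0027,0,0,0,0,0],
)

```text
time_s: 15.55
ee_pos: [0.5887, -0.0933, 0.072]
tool_rot: [0.062, -3.138, 0.0]
contact_force: [-6.3, 0.3, 6.4]
opening: 0.292
```

```bash
python3 d.py; python3 ov2.py i7 25
```

```text
15.55 [ 0.5887 -0.0933  0.072 ] yangle 92.26570935318281 z [-0.0033 -0.0001 -1.    ] F [-6.2659  0.3338  6.3883] M [0.0512 0.9873 0.0421] op 27.409501270860286 q7 [ 0.1548  0.6856 -0.0716  1.7662  0.0714  0.6956  1.6547]
```

View pics/i7.png

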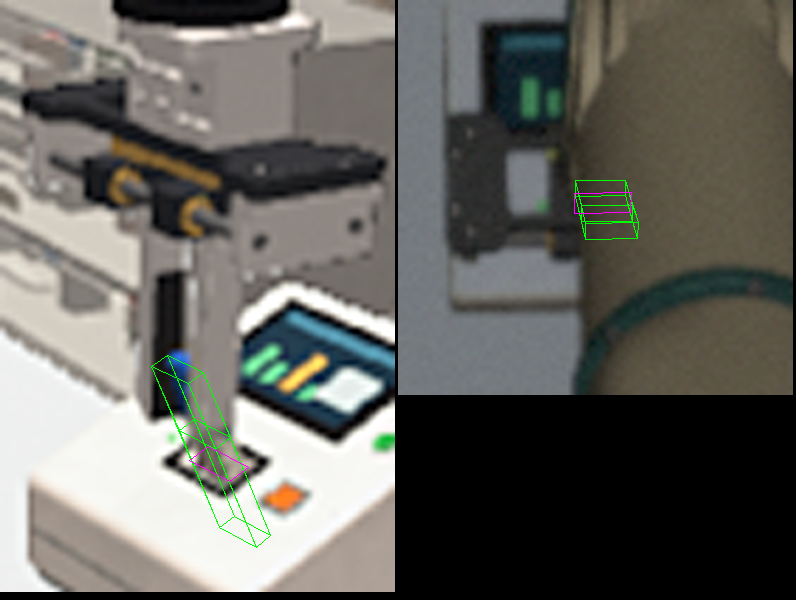

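The cartridge is about 39 mm deep and still leans a little less than the slot, so there's side force from the grip. I'll let go briefly so it can settle along the slot, then regrip.

Call:
play_rows(
  moves=[0,0,0,0,0,0,0,0,0,0,0,0,0,0,0,0],
  jaw=-0.25,
)

```text
time_s: 16.15
ee_pos: [0.5906, -0.0931, 0.0716]
tool_rot: [-0.062, 3.141, 0.0]
contact_force: [-0.6, -0.6, 0.4]
opening: 0.376
```

```bash
python3 d.py; python3 ov2.py i8 25
```

```text
16.15 [ 0.5906 -0.0931  0.0716] yangle 92.2785478612968 z [ 0.0001  0.0001 -1.    ] F [-0.5546 -0.5949  0.3864] M [ 0.0176 -0.0098  0.0055] op 35.32041673471166 q7 [ 0.1547  0.6867 -0.072   1.7648  0.0713  0.6926  1.6546]
```

View pics/i8.png

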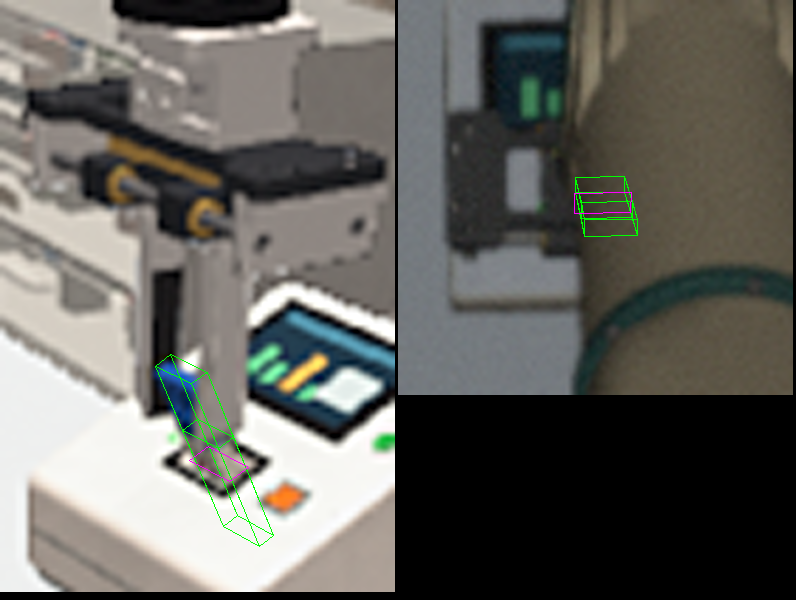

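Call:
play_rows(
  moves=[-0.0019,0,0.0041,0,0,0,0,0],
)

```text
time_s: 16.5
ee_pos: [0.5923, -0.093, 0.0672]
tool_rot: [0.063, -3.14, -0.0]
contact_force: [-0.2, -2.4, -0.9]
opening: 0.377
```

Call:
play_rows(
  moves=[0,0,0,0,0,0,0,0,0,0,0,0,0,0,0,0],
  jaw=-1,
)

```text
time_s: 17.0
ee_pos: [0.5924, -0.0931, 0.0677]
tool_rot: [-0.062, 3.141, 0.0]
contact_force: [0.1, 0.0, 0.0]
opening: 0.291
```

```bash
python3 d.py; python3 ov2.py i9 25
```

```text
17.0 [ 0.5924 -0.0931  0.0677] yangle 92.27574755416666 z [ 0.  0. -1.] F [0.1344 0.0002 0.0184] M [-0.0071 -0.0055 -0.0004] op 27.387578640712118 q7 [ 0.1538  0.6943 -0.0714  1.7623  0.0719  0.6875  1.6538]
```

View pics/i9.png

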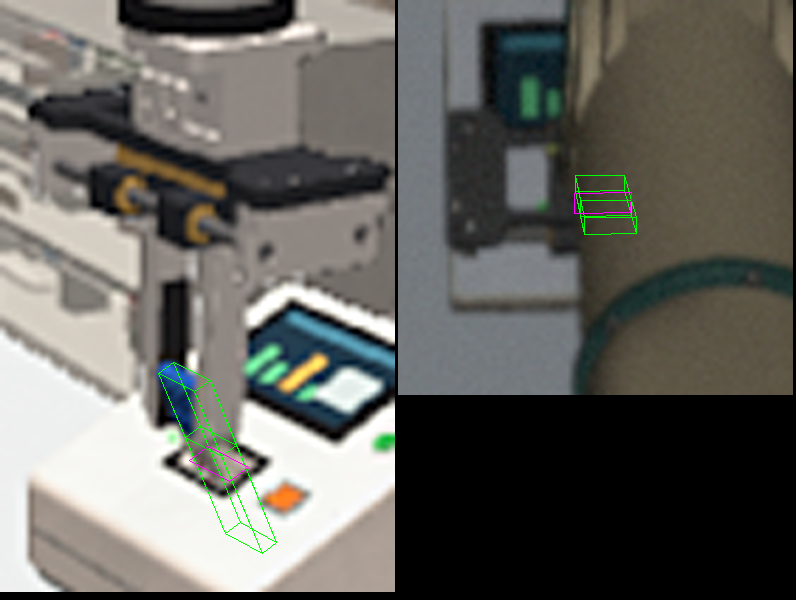

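Gripped and aligned, with near-zero side load. Pushing along the slot axis now, watching the force.

Call:
play_rows(
  moves=[-0.00085,0,0.0018,0,-0.00085,0,0.0018,0,-0.00085,0,0.0018,0],
)

```text
time_s: 17.48
ee_pos: [0.595, -0.093, 0.0623]
tool_rot: [0.062, -3.141, 0.0]
contact_force: [-1.1, -0.5, 3.3]
opening: 0.292
```

Call:
play_rows(
  moves=[-0.00085,0,0.0018,0,-0.00085,0,0.0018,0],
)

```text
time_s: 17.73
ee_pos: [0.5967, -0.0929, 0.0585]
tool_rot: [0.062, -3.141, -0.0]
contact_force: [-2.5, 0.2, 3.3]
opening: 0.293
```

```bash
python3 d.py
```

```text
17.725 [ 0.5967 -0.0929  0.0585] yangle 92.27866306479415 z [-0.0001  0.     -1.    ] F [-2.4948  0.2075  3.3233] M [ 0.0622  0.346  -0.0293] op 27.578586039640424 q7 [ 0.1517  0.7121 -0.0701  1.7558  0.0732  0.6763  1.6521]
```

Call:
play_rows(
  moves=[-0.00042,0,0.0009,0,-0.00042,0,0.0009,0],
)

```text
time_s: 17.98
ee_pos: [0.5975, -0.0929, 0.0568]
tool_rot: [0.062, -3.141, -0.0]
contact_force: [-1.6, 0.8, 3.5]
opening: 0.292
```

Call:
play_rows(
  moves=[-0.00042,0,0.0009,0,0,0,0,0],
)

```text
time_s: 18.23
ee_pos: [0.5976, -0.0929, 0.0566]
tool_rot: [0.062, -3.14, 0.0]
contact_force: [-2.8, 0.9, 9.5]
opening: 0.295
```

```bash
python3 ov2.py j1 25; python3 d.py
```

```text
18.325 [ 0.5976 -0.0929  0.0566] yangle 92.2725504122015 z [-0.0005 -0.0001 -1.    ] F [-3.9575 -0.1538  9.1102] M [0.1253 0.7984 0.0402] op 27.932916825966323 q7 [ 0.1512  0.7159 -0.0697  1.754   0.0734  0.6747  1.6516]
```

View pics/j1.png

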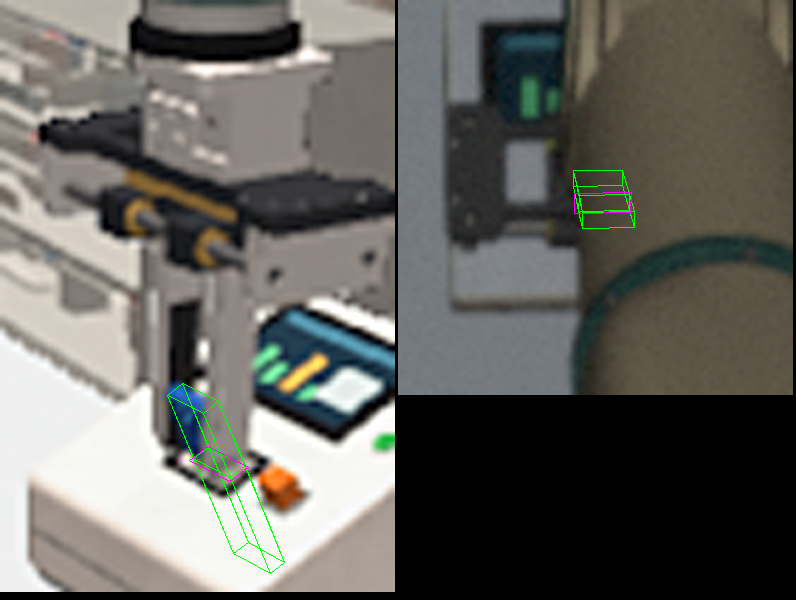

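Call:
play_rows(
  moves=[-0.0004,0,0.0009,0,0,0,0,0],
)

```text
time_s: 18.58
ee_pos: [0.5976, -0.0929, 0.0566]
tool_rot: [0.062, -3.14, 0.0]
contact_force: [-6.1, 0.5, 15.3]
opening: 0.294
```

```bash
python3 d.py
python3 - <<'E'
from h import *
import pickle
s,t=pickle.load(open('j1.pkl','rb'))
Rs=R.from_euler('zy',[.0397,-np.radians(25)]);O=np.array([.6087,-.0922,.0768])
a=cv2.cvtColor(s['pixels'],cv2.COLOR_RGB2BGR);x0,y0,w,h,k=350,170,45,45,13
a=cv2.resize(a[y0:y0+h,x0:x0+w],None,fx=k,fy=k,interpolation=cv2.INTER_CUBIC)
f=lambda X:tuple(int(v) for v in ((proj(s,Rs.apply(X)+O)[0]-[x0,y0]+.5)*k))
for z in (0,.012):
    q=np.array([f([i*.0065,-.05+j*.0075,z]) for i,j in((-1,-1),(1,-1),(1,1),(-1,1))],np.int32);cv2.polylines(a,[q],True,(255,0,0),1)
cv2.imwrite('pics/j1b.png',a)
E
```

```text
18.575 [ 0.5976 -0.0929  0.0566] yangle 92.2729927536146 z [-0.001  -0.0001 -1.    ] F [-6.0764  0.5093 15.2938] M [0.2276 1.3684 0.0552] op 27.65312289352653 q7 [ 0.151   0.7163 -0.0696  1.7534  0.0735  0.6754  1.6514]
```

View pics/j1b.png

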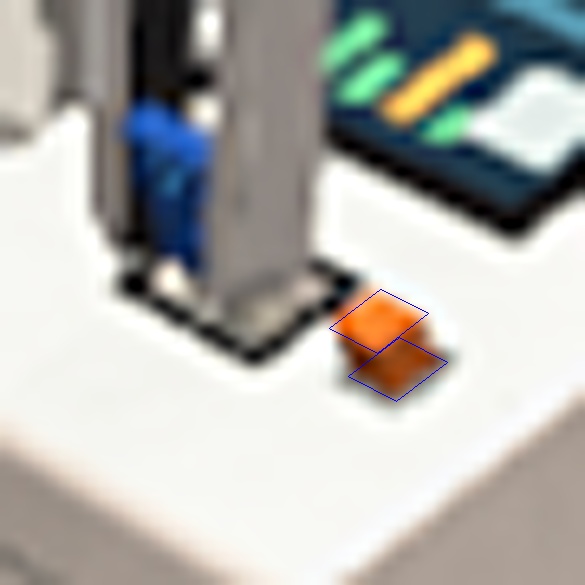

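Home: the push rose from the ~4 N drag to 16 N with no further motion, and the button matches the 12 mm overlay. I'll relieve the push, then release and retreat.

Call:
play_rows(
  moves=[0.0005,0,-0.0011,0,0,0,0,0],
)

```text
time_s: 18.82
ee_pos: [0.5976, -0.0929, 0.0566]
tool_rot: [0.062, -3.141, 0.0]
contact_force: [-3.2, 0.1, 8.4]
opening: 0.293
```

Call:
play_rows(
  moves=[0,0,0,0,0,0,0,0,0,0,0,0,0,0,0,0],
  jaw=-0.15,
)

```text
time_s: 19.32
ee_pos: [0.5978, -0.0929, 0.0559]
tool_rot: [0.062, -3.141, -0.0]
contact_force: [-0.8, 0.3, 0.9]
opening: 0.426
```

```bash
python3 d.py; python3 ov2.py j2 25
```

```text
19.325 [ 0.5978 -0.0929  0.0559] yangle 92.27969783850021 z [-0.0002  0.     -1.    ] F [-0.78    0.2986  0.868 ] M [ 0.0104 -0.0116 -0.0278] op 40.008416049585485 q7 [ 0.1511  0.7171 -0.0697  1.754   0.0735  0.6732  1.6516]
```

View pics/j2.png

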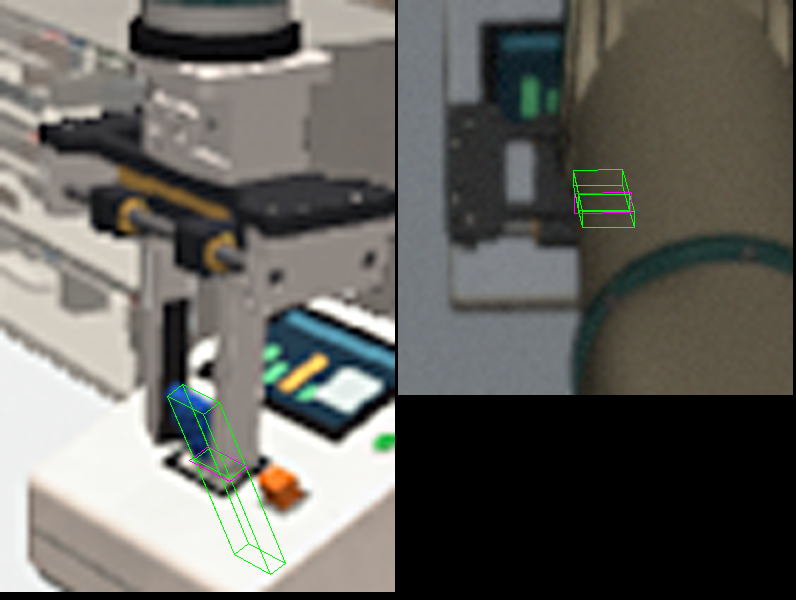

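Call:
play_rows(
  moves=[0,0,-0.01,0,0,0,-0.02,0,0,0,-0.03,0,0,0,-0.04,0,0,0,-0.05,0,0,0.03,-0.02,0,0,0.05,0,0,0,0.05,0,0,0,0.05,0,0,0,0.02,0,0],
)

```text
time_s: 20.68
ee_pos: [0.5894, 0.111, 0.227]
tool_rot: [-0.07, 3.14, 0.003]
contact_force: [-0.2, 0.4, 0.2]
opening: 0.426
```

Call:
play_rows(
  moves=[0,0,0,0,0,0,0,0],
)

```text
time_s: 20.92
ee_pos: [0.5902, 0.1041, 0.2263]
tool_rot: [-0.058, 3.141, -0.003]
contact_force: [-0.6, -0.6, -0.1]
opening: 0.425
```

```bash
python3 d.py
python3 - <<'E'
from h import *
s=grab_frame('side');t=grab_frame('top')
Rs=R.from_euler('zy',[.0397,-np.radians(25)]);O=np.array([.6087,-.0922,.0768]);out=[]
for p,(x0,y0,w,h) in ((s,(325,140,90,100)),(t,(320,130,80,80))):
    k=395/w;a=cv2.resize(cv2.cvtColor(p['pixels'],cv2.COLOR_RGB2BGR)[y0:y0+h,x0:x0+w],None,fx=k,fy=k,interpolation=cv2.INTER_CUBIC)
    f=lambda X:tuple(int(v) for v in ((proj(p,Rs.apply(X)+O)[0]-[x0,y0]+.5)*k))
    for z in (.003,.04):
        q=np.array([f([i*.0045,j*.014,z]) for i,j in((-1,-1),(1,-1),(1,1),(-1,1))],np.int32);cv2.polylines(a,[q],True,(0,255,0),1)
    c=np.zeros((450,398,3),np.uint8);c[:a.shape[0],:a.shape[1]]=a[:450];out.append(c)
cv2.imwrite('pics/k1.png',np.hstack(out));save(s,'k1s.png')
E
```

```text
20.925 [0.5902 0.1041 0.2263] yangle 92.10437862842392 z [ 0.0001 -0.0019 -1.    ] F [-0.5606 -0.6254 -0.0627] M [ 0.0134  0.0003 -0.0384] op 39.9874983095661 q7 [-0.1596  0.5077 -0.0988  1.6034  0.058   1.0337  1.3318]
```

View pics/k1.png

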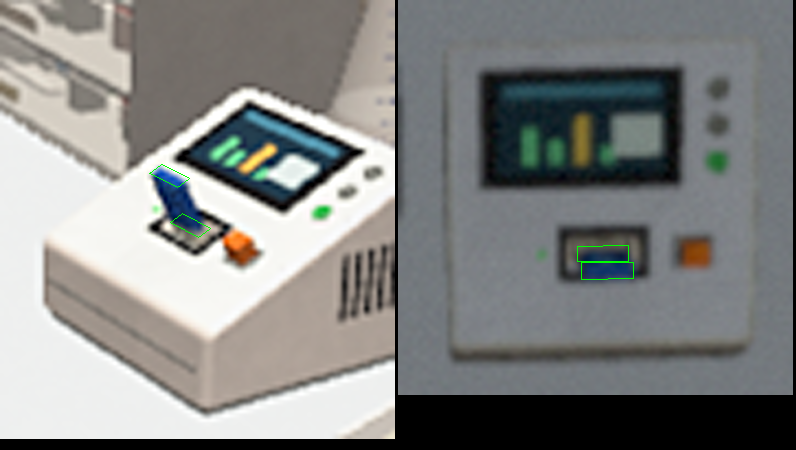

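View pics/k1s.png

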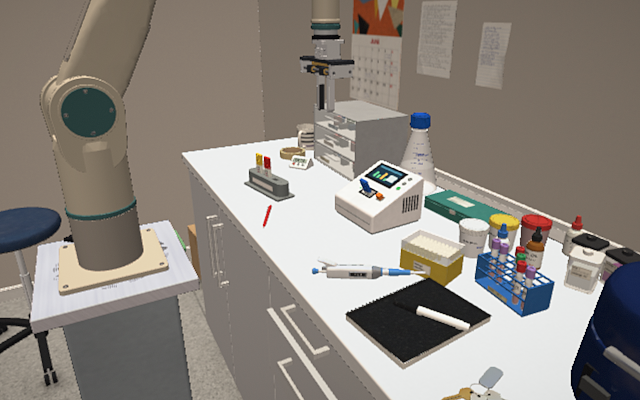

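The released cartridge matches the fully-home outline in both views, with 40 mm standing out at the slot's tilt. The button is out, and everything else is where it was.

```bash
python3 -c "
from rig import *
print(sign_off())"
```

```text
the job is handed in; nothing more can be done
None
```

The blue cartridge is fully home in the analyser slot, window to the front, and I handed the job in at about 21 s of the 43 s allowed. No verdict is reported.

- **How it went in:** I took it by its narrow sides, set its foot in the slot mouth and tilted it there in the grip to about 25°. I let go once so it could settle against the ejector, then regripped and pushed along the slot. Drag was about 4 N over roughly 12 mm. At the stop it stopped moving and the push rose to about 16 N. I then eased off, let go and backed away.
- **Last checks:** After release, both views match the predicted outline with 40 mm standing out, and the eject button fits 12 mm out. The yellow and red cartridges are still in the rack and nothing else on the bench looks moved. The gripper is clear and reads about zero force.
- **What disagreed:** In the side pictures the fingertips sat about 25 mm higher than the reported tool height. I did not find out why. I set the grasp height from the pictures and worked out the cartridge's depth from the known rack floor.

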